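# Unload the swivel hook and index its arm to the next hole

## Task

Lift the pen caddy up and off the hook of the swivel arm and stand it upright on the round cork mat, setting it down rather than dropping it. Then bring the empty arm round towards the front: pull up the spring pin, swing the arm clockwise (seen from above) to the very next hole, and let the pin snap fully home there. Leave the other things on the desk where they are.

Things in the scene. Friction and masses are not known exactly. Their poses are not given: they have to be found in the camera images.
- caddy_handle (a point): Grip point midway between the two flat legs of the pen caddy's stiff steel stirrup handle (51 mm wide over the legs, legs 16 mm broad, 6 mm top bar), 86 mm above the caddy's foot and 15 mm below its highest point. z up; y runs from leg to leg (grip the legs from outside along y); x, while it hangs, runs along the hook rod away from the stand.
- caddy_foot (a point): Centre of the underside of the pen caddy, 86 mm below caddy_handle; z up when it stands upright.
- mat_top (a point): Centre of the top face of the round cork mat, fixed, 110 mm across and 5 mm thick, lying on the desk.
- hook_rod (a point): Top of the hook rod, 160 mm from the swivel axis, about where the caddy hangs. The rod (8 mm thick, level, top at z = 0.112) runs straight out from the arm's end, from 115 to 184 mm from the axis, to an upturned tip at 190 mm that ends at z = 0.125. The opening under the handle's top bar is 47 mm high, so raise the caddy 15 to 36 mm to pass outward over the tip.
- plate_centre (a point): On the swivel axis, in the top face (z = 0.096) of the stand's fixed round metal index plate, 176 mm across; its x axis points along the arm at the start. The plate's four 14 mm holes lie 70 mm from the axis, 40 degrees apart; at the start the pin is in the second: one hole lies anticlockwise, two lie clockwise of it. The stand's foot is 120 mm across, fixed.
- next_hole (a point): Mouth of the next hole clockwise (target), in the plate's top face, 70 mm from the axis.
- pin_knob (a point): Centre of the round black pull knob of the spring pin, on the arm 70 mm from the swivel axis: 32 mm across, 42 mm tall, 38 mm rim round its top 7 mm; centre at z = 0.154 when the pin is home. Its underside is 22 mm above the arm's top face, a 24 mm brass collar below it. It does not turn on the arm but goes round with it.
- pull_pin (a joint): Lift of the spring pin, m: 0 = fully home in a hole, at least 0.012 = tip clear of the plate, 0.022 = stop. The spring pulls it down with about 6 N at 0 and 13 N at the stop. The tip is round, 10 mm across, so it finds a hole when within about 3 mm of its centre.
- swivel_arm (a joint): Turn of the arm, rad: 0 = start hole, grows clockwise seen from above; holes at -0.698, 0, 0.698 (the next hole, target) and 1.396. Turns with light friction and stays where it is left once the pin is out.
- pen_caddy: Pen caddy: loose, empty round wooden cup, 64 mm across, 46 mm tall, about 150 g, with a stirrup handle upright over its mouth, 101 mm tall in all. Origin as caddy_foot. At the start its top bar rests on the hook rod, foot 18 mm above the desk.
- calculator: Bystander: loose calculator, 124x75x20 mm; origin at the centre of its underside.
- stapler: Bystander: loose stapler, 34x140x46 mm; origin at the centre of its underside.
- note_block: Bystander: loose block of sticky notes, 77x77x22 mm; origin at the centre of its underside.

How it is judged:
On the way, in this order (a step that is already met when the one before it is completed fails the run):
1. the pen caddy, still held by the fingers, is brought down upright onto the cork mat (foot within 10 mm of the mat's top, within 40 mm of its centre) (z of caddy_foot in the frame of mat_top below 0.01 m and horizontal distance between caddy_foot and mat_top below 0.04 m and angle between caddy_foot's own z axis and vertical below 0.25 rad and contact force between the fingers and pen_caddy above 0.3 N), for 0.04 s.
2. the spring pin is pulled up out of its hole, with the caddy let go (value of joint pull_pin above 0.0105 m and contact force between the fingers and pen_caddy below 0.1 N), for 0.1 s.
At the end, for the whole second after the job is handed in: The arm stands at the next hole clockwise (joint within 0.06 rad of 0.698) with the pin fully home (within 2 mm); the caddy stands upright and still on the cork mat, its centre within 40 mm of the mat's centre, foot on the mat (value of joint swivel_arm between 0.638 and 0.758 rad and value of joint pull_pin below 0.002 m and horizontal distance between caddy_foot and mat_top below 0.04 m and z of caddy_foot in the frame of mat_top between -0.004 and 0.004 m and angle between caddy_foot's own z axis and vertical below 0.08 rad and linear speed of pen_caddy below 0.02 m/s); the robot touches nothing.
It fails at once if the calculator, stapler or note block is shifted by more than 30 mm (distance of any of calculator, stapler, note_block from where it was at the start of the episode above 0.03 m).
It fails at once if the caddy is tipped over (angle between caddy_foot's own z axis and vertical above 0.9 rad).
It also fails if it takes over 48 s, if anything falls off the work surface, if the arm or the gripper's body presses on something with over 40 N, if the wrist force passes 120 N, or if a joint passes its speed limit or range.

## Robot

A 6-joint arm with a two-finger parallel gripper is mounted at the origin on a cart in front of the work surface, level with it; the furniture and walls round the work are solid. World frame = base frame: x ahead of the robot, y to its left, z up, the work surface at z = 0. Lengths are in m, angles in rad, forces in N, time in s.
With the tool pointing down it reaches from about 0.325 to 0.9 m from the base axis. Payload 3.5 kg.
Tool frame: the origin (TCP) lies on the centre line of the jaws, within the pads' length; the fingertips stand 11 mm ahead of it and the grasp point (between the pads) lies 8 mm behind it; z points along the fingers, y is the line along which they close (so a half turn about z gives the same grasp; the last joint's range is limited). The gripper opens to 85 mm and grips with 20 to 120 N. Pads are 22 mm wide; open, the fingers measure 114 mm over their backs; the gripper's body (76 mm by 85 mm) begins 54 mm behind the grasp point. The pads swing forward as they close: fully open they stand 13 mm farther back than shut.
Start: joints at [1.126, 0.276, -0.026, 1.268, 0, 1.467], TCP at [0.209, 0.589, 0.242] pointing down, gripper open.
Joint ranges: [-3.12, 3.12], [-0.85, 1.88], [-1.08, 1.24], [-1.95, 2.15], [-1.57, 1.53], [-3.14, 3.14]. Speed limits (rad/s): [2.57, 2.57, 3.14, 3.14, 3.14, 3.14].

## Interface

Orientations are given as a 3x3 rotation matrix whose columns are the frame's x, y, z axes.
In Python, from bench import telemetry, viewer, hand_in, models gives the robot as it stands.
- The arm moves only by the tool servo_tool, never from a script. Its argument "increments" is a list of rows, each a list of 7 numbers: the shift along the tool's x, y, z in mm, then the turn, a rotation vector about the tool's x, y, z in degrees, then the closure, from -1 (fully open) to 1 (shut), so that 0 is half open. In form: [[tx, ty, tz, ax, ay, az, fingers], ...]. A call has 1 to 12 rows; each row shifts and turns the commanded pose from where the row before left it, along the tool's axes as they then stand; what a row does not reach is not made up. A row lasts 1/10 s, in which the tool goes at most 50 mm and 8.59 degrees, less where a joint would pass 70% of its speed; a pose out of reach is approached as far as the arm can. A call is refused whole if a number of a shift passes 50 or a number of a turn 8.59, either way. A call with a gripper value outside its range is refused whole. The fingers move at their own pace and stop on an object; "force" is the grip in N (left out, the last holds). Time passes only in rows, so rows that do not move let the fingers close. It gives the time, the measured TCP pose, the force, the opening and the grip force at its end, in the units of the state.
- telemetry.read_state(): the state, without advancing time (a new reading comes with each control period).
- viewer.grab_frame(name): name is "side" or "top" or "wrist"; returns (picture, depth): 400x640x3 uint8, blue, green, red; 400x640 float32, m along the optical axis (not along the pixel's ray), 0 where there is no reading.
- viewer.camera_info(name): a dict with "K" (3x3 intrinsics, pixels), "world_from_camera" (4x4, takes a point from camera to world coordinates); the wrist camera has in their place "tool_from_camera" (4x4, takes a point from camera to tool coordinates, whose origin is the TCP and whose axes are the flange's). Camera axes: x right, y down, z forward; pixel columns grow to the right and rows downward; lengths in m; the calibration is good to about 2 mm. A picture is of the moment at which its call begins: read the wrist's pose just before it. camera_info takes no time and is no camera call.
- hand_in(): hands the job in; it is judged then, once.
Trained networks look in the newest picture that a camera, given by its name, has taken for a name from the list of things; names that differ only in an ending like _2 or _b are one class to them, and where a whole thing is asked for, a point or a joint stands for the part that bears it (a point fixed in the world has none). Each returns a list of dicts, best first, with "confidence" (0 to 1); they miss things now and then, are a little off and sometimes report something else, mostly with a low value. They report only what shows in the picture. A call takes as long as a camera call.
- models.cut_out(query, camera): "mask" (400x640 bool, what is visible of it) and "point" ([column, row] in pixels, amid what is visible of it).
The state is a dict: "time_s": time; "joint_pos": joint angles; "dq": joint speeds; "tau": joint torques, N m; "eef_pos": TCP position; "orientation": TCP orientation; "ft_force": force on the tool from outside, world axes, zero at the start; "moment": the same for the moment, N m; "width": finger opening in m; "grasp_force": force on a finger pad.
Only numpy, scipy, OpenCV 4.12 (cv2) and the standard library are available. Lean on these libraries where they do the work, as an engineer would, in place of code of your own. Each camera call takes 0.05 s, during which the arm holds its last target. There are 200 camera calls.

## Working session

There is one attempt and no reset: what is moved stays moved. The work goes in short steps, Python scripts to look and compute and a tool call to move; the robot and the scene stay as the last step left them, time stands still between calls to the robot, and variables do not carry over. Pictures are saved under pics/ and viewed, at most 10 in all, crops included, and the job is handed in when it is done.

Besides the shell and the picture viewer there is one more tool, called after "Call:" as name([rows], argument=value, ...), one row to a line, values as JSON. servo_tool: Moves the arm, as the interface text tells. Its arguments: {"type":"object","properties":{"increments":{"type":"array","items":{"type":"array","items":{"type":"number"}}},"force":{"type":"number"}},"required":["increments"]}

```bash
mkdir -p pics
cat > h.py <<'E'
import numpy as np, cv2
from bench import telemetry, viewer, models
def W(cam):
    i=viewer.camera_info(cam)
    if 'world_from_camera' in i: return i['K'],np.array(i['world_from_camera'])
    s=telemetry.read_state(); T=np.eye(4); T[:3,:3]=s['orientation']; T[:3,3]=s['eef_pos']
    return i['K'],T@np.array(i['tool_from_camera'])
def cloud(cam):
    K,T=W(cam); K=np.array(K); p,d=viewer.grab_frame(cam)
    v,u=np.mgrid[:400,:640]
    P=np.stack([(u-K[0,2])/K[0,0]*d,(v-K[1,2])/K[1,1]*d,d],-1)
    return p,d,P@T[:3,:3].T+T[:3,3]
E
python3 - <<'E'
from h import *
for c in ['top','side']:
    p,d,X=cloud(c); cv2.imwrite(f'pics/{c}1.png',p)
    np.save(f'{c}1.npy',X)
    for q in ['pen_caddy','mat_top','pin_knob','hook_rod','plate_centre','swivel_arm','calculator','stapler','note_block']:
        for r in models.cut_out(q,c)[:1]:
            m=r['mask']&(d>0); Q=X[m]
            print(c,q,round(r['confidence'],2),r['point'],m.sum(),np.round(np.median(Q,0),3),np.round(np.percentile(Q,2,0),3),np.round(np.percentile(Q,98,0),3))
s=telemetry.read_state();print(s)
E
```

```text
top pen_caddy 0.92 [302.2, 222.2] 378 [0.49  0.002 0.063] [ 0.464 -0.023  0.021] [0.521 0.031 0.12 ]
top mat_top 0.64 [381.8, 232.3] 1146 [ 0.452 -0.221  0.006] [ 0.403 -0.27   0.001] [ 0.502 -0.171  0.01 ]
top pin_knob 0.52 [269.2, 204.6] 203 [0.513 0.089 0.176] [0.497 0.072 0.098] [0.544 0.107 0.18 ]
top hook_rod 0.78 [264.4, 209.3] 549 [0.516 0.097 0.115] [0.495 0.045 0.11 ] [0.54  0.169 0.179]
top plate_centre 0.97 [247.7, 208.6] 3492 [0.521 0.153 0.098] [0.451 0.051 0.086] [0.607 0.237 0.177]
top swivel_arm 0.83 [264.2, 206.9] 687 [0.515 0.095 0.114] [ 0.49  -0.016  0.108] [0.543 0.172 0.179]
top calculator 0.55 [183.8, 249.9] 1194 [0.425 0.345 0.016] [0.366 0.309 0.007] [0.485 0.384 0.023]
top stapler 0.91 [395.8, 181.5] 613 [ 0.62  -0.263  0.035] [ 0.601 -0.337 -0.001] [ 0.642 -0.201  0.048]
top note_block 0.58 [454.8, 235.4] 788 [ 0.456 -0.424  0.023] [ 0.419 -0.464  0.005] [ 0.494 -0.386  0.027]
side pen_caddy 0.6 [302.5, 210.0] 659 [ 0.491 -0.008  0.052] [ 0.463 -0.031  0.001] [0.527 0.169 0.118]
side mat_top 0.61 [297.4, 278.4] 1163 [ 0.449 -0.227  0.006] [ 0.4   -0.275  0
[... 863 characters left out ...]
.95293530e-05,  1.46740113e+00]), 'dq': array([-1.11712744e-05,  1.79878669e-03,  1.52986765e-03,  4.36184983e-04,
       -1.35790925e-04,  3.93412946e-05]), 'tau': array([ 2.55198038e-04, -4.45502007e+01,  2.95572335e+01,  6.97783726e-04,
       -1.59539159e-04,  4.76325496e-06]), 'eef_pos': array([0.20947868, 0.58882575, 0.24229751]), 'orientation': array([[-9.42160310e-01,  3.35162574e-01, -8.09947457e-06],
       [ 3.35162573e-01,  9.42160308e-01, -6.23282608e-05],
       [-1.32590968e-05, -6.14378542e-05, -9.99999998e-01]]), 'ft_force': array([ 0.74038921,  1.19491466, -0.11212971]), 'moment': array([0.01076272, 0.02509363, 0.01786179]), 'grasp_force': 0.0, 'width': 0.08556407169081458}
```

Run:
```python
from h import *
from scipy.optimize import least_squares
X=np.load('top1.npy');p=cv2.imread('pics/top1.png')
def reg(zl,zh,x0,x1,y0,y1):
    m=(X[...,2]>zl)&(X[...,2]<zh)&(X[...,0]>x0)&(X[...,0]<x1)&(X[...,1]>y0)&(X[...,1]<y1); return m
def edgefit(Q,r):
    c=Q[:,:2].mean(0)
    h=cv2.convexHull(Q[:,:2].astype(np.float32))[:,0]
    s=least_squares(lambda v:np.hypot(*(h-v[:2]).T)-v[2],[*c,r],loss='soft_l1',f_scale=.002); return np.round(s.x,4),len(h)
print('plate',edgefit(X[reg(.088,.103,.42,.63,.03,.26)],.088))
print('knob',edgefit(X[reg(.165,.185,.48,.56,.05,.13)],.019), X[reg(.165,.185,.48,.56,.05,.13)].mean(0))
for nm,z in [('handle',(.116,.13))]:
    Q=X[reg(*z,.44,.55,-.05,.045)];print(nm,len(Q),Q.mean(0),Q.min(0),Q.max(0)); 
    print(np.round(Q,3)[:40])
Q=X[reg(.003,.03,.38,.52,-.29,-.15)];print('mat',edgefit(Q,.055))
i=cv2.resize(p[130:290,150:470],(800,400),interpolation=cv2.INTER_CUBIC);cv2.imwrite('pics/a.png',i)
```

```text
plate (array([0.5289, 0.1575, 0.0873]), 44)
knob (array([0.5136, 0.0895, 0.0181]), 18) [0.51302992 0.08902629 0.1763157 ]
handle 75 [ 0.49349375 -0.00073993  0.11885368] [ 0.47084362 -0.02911111  0.11607529] [0.51804292 0.01313982 0.12723485]
[[ 0.518 -0.     0.119]
 [ 0.513  0.002  0.117]
 [ 0.51   0.002  0.117]
 [ 0.508  0.005  0.117]
 [ 0.508  0.002  0.117]
 [ 0.508 -0.     0.118]
 [ 0.508 -0.003  0.116]
 [ 0.505  0.008  0.117]
 [ 0.505  0.005  0.118]
 [ 0.505  0.002  0.12 ]
 [ 0.505 -0.     0.116]
 [ 0.505 -0.003  0.119]
 [ 0.505 -0.005  0.116]
 [ 0.502  0.008  0.12 ]
 [ 0.503  0.005  0.116]
 [ 0.502  0.002  0.118]
 [ 0.502 -0.     0.118]
 [ 0.502 -0.003  0.118]
 [ 0.502 -0.005  0.117]
 [ 0.499  0.008  0.121]
 [ 0.5    0.005  0.119]
 [ 0.5    0.002  0.117]
 [ 0.499 -0.     0.12 ]
 [ 0.5   -0.003  0.118]
 [ 0.5   -0.005  0.118]
 [ 0.497  0.008  0.121]
 [ 0.497  0.005  0.119]
 [ 0.497  0.002  0.121]
 [ 0.497 -0.     0.12 ]
 [ 0.497 -0.006  0.12 ]
 [ 0.494  0.01   0.118]
 [ 0.494  0.008  0.118]
 [ 0.494 -0.     0.119]
 [ 0.494 -0.003  0.118]
 [ 0.494 -0.005  0.119]
 [ 0.492  0.01   0.12 ]
 [ 0.492  0.008  0.117]
 [ 0.492  0.005  0.119]
 [ 0.491  0.002  0.121]
 [ 0.491 -0.     0.12 ]]
mat (array([ 0.4512, -0.2247,  0.0838]), 17)
```

View pics/a.png

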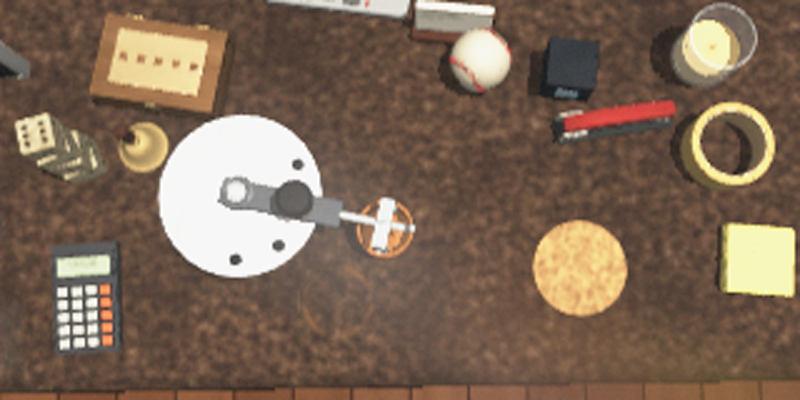

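View pics/side1.png

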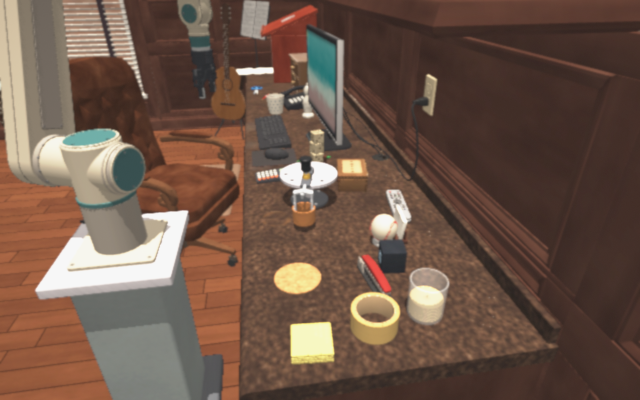

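Call:
servo_tool([
  [0,0,0,0,0,8.3,-1],
  [0,0,0,0,0,8.3,-1],
  [0,0,0,0,0,8.3,-1],
  [0,0,0,0,0,8.3,-1],
  [0,0,0,0,0,8.3,-1],
  [0,0,0,0,0,8.3,-1],
  [0,0,0,0,0,8.3,-1],
  [0,0,0,0,0,8.3,-1],
  [0,0,0,0,0,8.3,-1],
  [0,0,0,0,0,8.3,-1],
  [0,0,0,0,0,0,-1],
])

```text
time_s: 2.1
eef_pos: [0.2095, 0.5888, 0.2423]
orientation: [[0.218, 0.976, 0.0], [0.976, -0.218, -0.0], [-0.0, 0.0, -1.0]]
ft_force: [0.4, -0.3, -1.1]
width: 0.0855
grasp_force: 0.0
```

Call:
servo_tool([
  [-25,20,0,0,0,0,-1],
  [-34,27,0,0,0,0,-1],
  [-34,27,0,0,0,0,-1],
  [-34,27,0,0,0,0,-1],
  [-34,27,0,0,0,0,-1],
  [-34,27,0,0,0,0,-1],
  [-34,27,0,0,0,0,-1],
  [-34,27,0,0,0,0,-1],
  [-34,27,0,0,0,0,-1],
  [-34,27,0,0,0,0,-1],
  [-34,27,0,0,0,0,-1],
  [-34,27,0,0,0,0,-1],
])

```text
time_s: 3.3
eef_pos: [0.4325, 0.1287, 0.2427]
orientation: [[0.214, 0.977, 0.001], [0.977, -0.214, 0.0], [0.0, 0.001, -1.0]]
ft_force: [0.2, 0.9, -0.8]
width: 0.0854
grasp_force: 0.0
```

Call:
servo_tool([
  [-34,27,0,0,0,0,-1],
  [-34,27,0,0,0,0,-1],
  [-29,26,0,0,0,0,-1],
  [-15,10,0,0,0,0,-1],
  [0,0,0,0,0,0,-1],
  [0,0,0,0,0,0,-1],
])

```text
time_s: 3.9
eef_pos: [0.4951, 0.0014, 0.2422]
orientation: [[0.217, 0.976, -0.001], [0.976, -0.217, 0.001], [0.0, -0.001, -1.0]]
ft_force: [0.3, 0.6, -0.6]
width: 0.0857
grasp_force: 0.0
```

```bash
cat > look.py <<'E'
from h import *
import sys
s=telemetry.read_state();print(s['time_s'],np.round(s['eef_pos'],4),np.round(s['orientation'],3).tolist(),s['ft_force'])
p,d,X=cloud('wrist');np.save('w.npy',X);cv2.imwrite(sys.argv[1],p)
for q in sys.argv[2:]:
    for r in models.cut_out(q,'wrist')[:1]:
        m=r['mask']&(d>0);Q=X[m]
        print(q,round(r['confidence'],2),r['point'],np.round(np.median(Q,0),4),np.round(np.percentile(Q,2,0),3),np.round(np.percentile(Q,98,0),3))
E
python3 look.py pics/w1.png pen_caddy hook_rod pin_knob
```

```text
3.9 [0.4951 0.0014 0.2422] [[0.217, 0.976, -0.001], [0.976, -0.217, 0.001], [0.0, -0.001, -1.0]] [ 0.33352376  0.58638349 -0.60993178]
pen_caddy 0.97 [318.5, 180.1] [0.4932 0.0049 0.0637] [ 0.467 -0.025  0.021] [0.521 0.032 0.117]
hook_rod 0.75 [315.4, 73.8] [0.5115 0.0881 0.1199] [ 0.488 -0.02   0.11 ] [0.533 0.139 0.177]
pin_knob 0.92 [313.5, 74.4] [0.5122 0.089  0.1754] [0.496 0.072 0.172] [0.529 0.105 0.177]
```

View pics/w1.png

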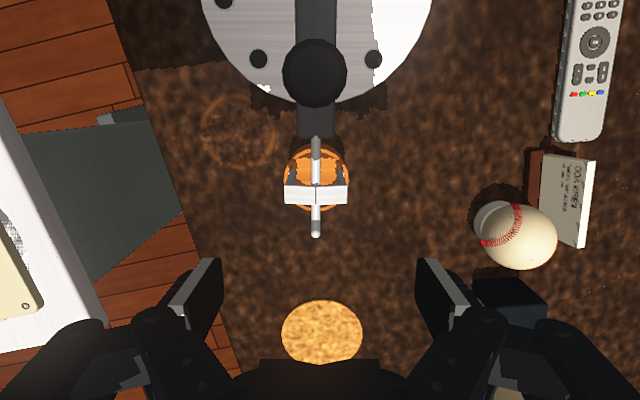

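Run:
```python
from h import *
X=np.load('w.npy')
Q=X[188:200,286:346].reshape(-1,3);Q=Q[(Q[:,2]>.108)];print(len(Q),Q.mean(0),Q.min(0),Q.max(0))
Q=X[290:365,275:370].reshape(-1,3);Q=Q[(Q[:,2]>.002)&(Q[:,2]<.012)];print(Q.mean(0),Q.min(0),Q.max(0))
print(viewer.camera_info('wrist')['tool_from_camera'])
```

```text
720 [0.4932151  0.00378143 0.1162535 ] [ 0.46810109 -0.00691041  0.11158776] [0.51766646 0.07398184 0.37353379]
[ 0.45012023 -0.21744426  0.00424685] [ 0.39507375 -0.26875292  0.00202244] [ 0.50393135 -0.15964832  0.00745394]
[[ 4.91613242e-04 -9.56698330e-01 -2.91080854e-01  7.44325605e-02]
 [ 9.99999624e-01  2.62387475e-04  8.26531167e-04  1.97441739e-04]
 [-7.14365017e-04 -2.91081151e-01  9.56698099e-01 -1.31272741e-01]
 [ 0.00000000e+00  0.00000000e+00  0.00000000e+00  1.00000000e+00]]
```

Call:
servo_tool([
  [1,-2,20,0,0,0,-1],
  [0,0,25,0,0,0,-1],
  [0,0,25,0,0,0,-1],
  [0,0,25,0,0,0,-1],
  [0,0,20,0,0,0,-1],
  [0,0,15,0,0,0,-1],
  [0,0,12,0,0,0,-1],
  [0,0,5,0,0,0,-1],
  [0,0,0,0,0,0,-1],
  [0,0,0,0,0,0,-1],
])

```text
time_s: 5.1
eef_pos: [0.4943, 0.003, 0.096]
orientation: [[0.217, 0.976, 0.001], [0.976, -0.217, -0.0], [0.0, 0.001, -1.0]]
ft_force: [0.4, 0.4, 0.0]
width: 0.0854
grasp_force: 0.0
```

Call:
servo_tool([
  [0,0,0,0,0,0,-0.2],
  [0,0,0,0,0,0,0],
  [0,0,0,0,0,0,0.3],
  [0,0,0,0,0,0,0.5],
  [0,0,0,0,0,0,1],
  [0,0,0,0,0,0,1],
  [0,0,0,0,0,0,1],
  [0,0,0,0,0,0,1],
], force=30)

```text
time_s: 5.9
eef_pos: [0.4944, 0.0027, 0.0961]
orientation: [[0.218, 0.976, 0.002], [0.976, -0.218, -0.0], [0.0, 0.002, -1.0]]
ft_force: [0.1, -0.3, 6.8]
width: 0.0515
grasp_force: 33.7
```

Call:
servo_tool([
  [0,0,-3,0,0,0,1],
  [0,0,-6,0,0,0,1],
  [0,0,-8,0,0,0,1],
  [0,0,-8,0,0,0,1],
  [0,0,0,0,0,0,1],
  [0,0,0,0,0,0,1],
])

```text
time_s: 6.5
eef_pos: [0.494, 0.0028, 0.1207]
orientation: [[0.218, 0.976, 0.001], [0.976, -0.218, -0.0], [0.0, 0.001, -1.0]]
ft_force: [-0.2, 0.2, -2.1]
width: 0.0519
grasp_force: 33.0
```

```bash
python3 look.py pics/w2.png pen_caddy hook_rod
```

```text
6.5 [0.494  0.0028 0.1207] [[0.218, 0.976, 0.001], [0.976, -0.218, -0.0], [0.0, 0.001, -1.0]] [-0.22601919  0.1828728  -2.1109375 ]
pen_caddy 0.96 [312.1, 262.4] [0.4937 0.0038 0.0886] [ 0.468 -0.025  0.046] [0.521 0.032 0.142]
hook_rod 0.95 [319.6, 70.4] [0.5092 0.0815 0.1751] [ 0.492 -0.001  0.11 ] [0.529 0.096 0.177]
```

View pics/w2.png

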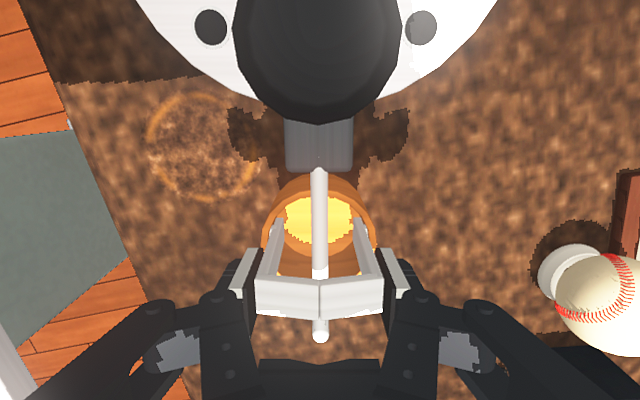

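Call:
servo_tool([
  [-6,0,0,0,0,0,1],
  [-12,0,0,0,0,0,1],
  [-15,0,0,0,0,0,1],
  [-18,0,0,0,0,0,1],
  [-25,0,0,0,0,0,1],
  [-30,2,0,0,0,0,1],
  [-30,2,0,0,0,0,1],
  [-30,2,0,0,0,0,1],
  [-30,0,0,0,0,0,1],
  [-20,0,0,0,0,0,1],
  [-12,0,0,0,0,0,1],
  [0,0,0,0,0,0,1],
])

```text
time_s: 7.85
eef_pos: [0.4494, -0.2226, 0.1203]
orientation: [[0.221, 0.975, 0.0], [0.975, -0.221, -0.0], [-0.0, 0.0, -1.0]]
ft_force: [-0.2, -0.3, -1.8]
width: 0.0515
grasp_force: 32.9
```

Call:
servo_tool([
  [0,0,0,0,0,0,1],
  [0,0,8,0,0,0,1],
  [0,0,10,0,0,0,1],
  [0,0,8,0,0,0,1],
  [0,0,4,0,0,0,1],
  [0,0,0,0,0,0,1],
  [0,0,0,0,0,0,1],
])

```text
time_s: 8.55
eef_pos: [0.4499, -0.2208, 0.0901]
orientation: [[0.218, 0.976, -0.0], [0.976, -0.218, 0.0], [0.0, -0.0, -1.0]]
ft_force: [-0.5, 0.2, -1.6]
width: 0.0517
grasp_force: 32.9
```

```bash
python3 look.py pics/w3.png pen_caddy mat_top
python3 - <<'E'
from h import *
p,d,X=cloud('side');cv2.imwrite('pics/s3.png',p)
for r in models.cut_out('pen_caddy','side')[:1]:
    Q=X[r['mask']];print(np.round(np.percentile(Q,2,0),3),np.round(np.percentile(Q,98,0),3))
E
```

```text
8.55 [ 0.4499 -0.2208  0.0901] [[0.218, 0.976, -0.0], [0.976, -0.218, 0.0], [0.0, -0.0, -1.0]] [-0.47491556  0.21284766 -1.61821495]
pen_caddy 0.69 [317.9, 255.0] [ 0.4497 -0.2201  0.0565] [ 0.424 -0.249  0.016] [ 0.477 -0.191  0.111]
mat_top 0.65 [318.3, 175.1] [ 0.4581 -0.1948  0.0046] [ 0.398 -0.247  0.003] [ 0.5   -0.17   0.006]
[ 0.42  -0.255  0.006] [ 0.478 -0.192  0.113]
```

View pics/w3.png

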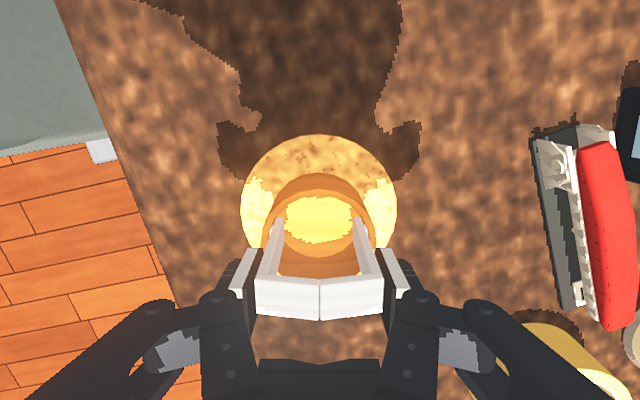

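Call:
servo_tool([
  [0,0,2,0,0,0,1],
  [0,0,2,0,0,0,1],
  [0,0,1,0,0,0,1],
  [0,0,1,0,0,0,1],
  [0,0,0,0,0,0,1],
  [0,0,0,0,0,0,1],
])

```text
time_s: 9.4
eef_pos: [0.4498, -0.221, 0.0843]
orientation: [[0.218, 0.976, -0.0], [0.976, -0.218, 0.0], [0.0, -0.0, -1.0]]
ft_force: [0.1, -0.6, -1.2]
width: 0.0517
grasp_force: 32.9
```

Call:
servo_tool([
  [0,0,1,0,0,0,1],
  [0,0,0.5,0,0,0,1],
  [0,0,0,0,0,0,1],
  [0,0,0,0,0,0,1],
])

```text
time_s: 9.8
eef_pos: [0.45, -0.2212, 0.0834]
orientation: [[0.218, 0.976, 0.0], [0.976, -0.218, -0.0], [-0.0, 0.0, -1.0]]
ft_force: [-1.4, 0.7, 4.9]
width: 0.0517
grasp_force: 33.7
```

Call:
servo_tool([
  [0,0,-0.5,0,0,0,1],
  [0,0,0,0,0,0,0.3],
  [0,0,0,0,0,0,-0.2],
  [0,0,0,0,0,0,-1],
  [0,0,0,0,0,0,-1],
  [0,0,0,0,0,0,-1],
  [0,0,-5,0,0,0,-1],
  [0,0,-15,0,0,0,-1],
  [0,0,-25,0,0,0,-1],
  [0,0,-30,0,0,0,-1],
  [0,0,-30,0,0,0,-1],
  [0,0,-35,0,0,0,-1],
], force=20)

```text
time_s: 11.0
eef_pos: [0.4492, -0.2205, 0.2242]
orientation: [[0.218, 0.976, -0.001], [0.976, -0.218, 0.001], [0.001, -0.001, -1.0]]
ft_force: [0.4, -0.5, 0.9]
width: 0.0853
grasp_force: 0.0
```

```bash
python3 look.py pics/w4.png pen_caddy mat_top
```

```text
11.0 [ 0.4492 -0.2205  0.2242] [[0.218, 0.976, -0.001], [0.976, -0.218, 0.001], [0.001, -0.001, -1.0]] [ 0.43202802 -0.50245379  0.92038499]
pen_caddy 0.71 [320.5, 180.6] [ 0.4503 -0.2189  0.0501] [ 0.425 -0.25   0.008] [ 0.478 -0.191  0.105]
mat_top 0.73 [315.9, 143.8] [ 0.4551 -0.2024  0.0047] [ 0.398 -0.272  0.003] [ 0.5   -0.171  0.006]
```

View pics/w4.png

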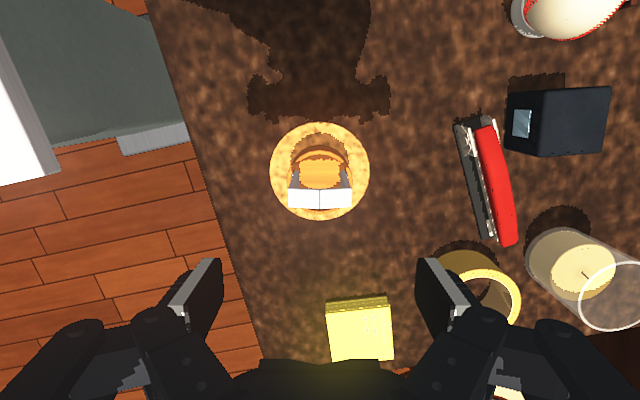

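Call:
servo_tool([
  [15,0,0,0,0,0,-1],
  [30,-1,0,0,0,0,-1],
  [35,-1,0,0,0,0,-1],
  [35,-1,0,0,0,0,-1],
  [35,-1,0,0,0,0,-1],
  [35,-1,0,0,0,0,-1],
  [35,0,0,0,0,0,-1],
  [35,0,0,0,0,0,-1],
  [30,0,0,0,0,0,-1],
  [20,0,0,0,0,0,-1],
  [11,0,0,0,0,0,-1],
  [0,0,0,0,0,0,-1],
])

```text
time_s: 12.35
eef_pos: [0.5128, 0.0899, 0.222]
orientation: [[0.216, 0.976, -0.003], [0.976, -0.216, -0.0], [-0.001, -0.003, -1.0]]
ft_force: [0.4, 0.8, -0.1]
width: 0.0854
grasp_force: 0.0
```

```bash
python3 look.py pics/w5.png pin_knob plate_centre
```

```text
12.35 [0.5128 0.0899 0.222 ] [[0.216, 0.976, -0.003], [0.976, -0.216, -0.0], [-0.001, -0.003, -1.0]] [ 0.36553112  0.77091232 -0.07639813]
pin_knob 0.81 [317.4, 233.6] [0.5137 0.0923 0.175 ] [0.496 0.072 0.141] [0.53  0.106 0.177]
plate_centre 0.72 [319.4, 107.1] [0.5236 0.157  0.0959] [0.449 0.038 0.094] [0.606 0.227 0.176]
```

Call:
servo_tool([
  [0,0,12,0,0,0,-1],
  [0,0,20,0,0,0,-1],
  [0,0,20,0,0,0,-1],
  [0,0,15,0,0,0,-1],
  [0,0,10,0,0,0,-1],
  [0,0,5,0,0,0,-1],
  [0,0,0,0,0,0,-1],
  [0,0,0,0,0,0,-1],
])

```text
time_s: 13.3
eef_pos: [0.5143, 0.0884, 0.1418]
orientation: [[0.218, 0.976, 0.001], [0.976, -0.218, 0.0], [0.0, 0.001, -1.0]]
ft_force: [0.2, 0.4, 1.0]
width: 0.0852
grasp_force: 0.0
```

Call:
servo_tool([
  [0,0,0,0,0,0,-0.2],
  [0,0,0,0,0,0,0.1],
  [0,0,0,0,0,0,0.4],
  [0,0,0,0,0,0,1],
  [0,0,0,0,0,0,1],
  [0,0,0,0,0,0,1],
  [0,0,0,0,0,0,1],
], force=70)

```text
time_s: 14.0
eef_pos: [0.5139, 0.0886, 0.1419]
orientation: [[0.218, 0.976, 0.0], [0.976, -0.218, 0.0], [0.0, 0.0, -1.0]]
ft_force: [-2.2, -0.2, 5.8]
width: 0.0329
grasp_force: 60.6
```

Call:
servo_tool([
  [0,0,-3,0,0,0,1],
  [0,0,-5,0,0,0,1],
  [0,0,-5,0,0,0,1],
  [0,0,-4,0,0,0,1],
  [0,0,0,0,0,0,1],
  [0,0,0,0,0,0,1],
])

```text
time_s: 14.6
eef_pos: [0.5134, 0.0887, 0.1577]
orientation: [[0.218, 0.976, -0.001], [0.976, -0.218, 0.0], [0.0, -0.001, -1.0]]
ft_force: [3.3, 1.5, -11.9]
width: 0.033
grasp_force: 64.1
```

Call:
servo_tool([
  [0.1,-2.4,0,0,0,2,1],
  [0.2,-4.9,0,0,0,4,1],
  [0.2,-4.9,0,0,0,4,1],
  [0.2,-4.9,0,0,0,4,1],
  [0.2,-4.9,0,0,0,4,1],
  [0.2,-4.9,0,0,0,4,1],
  [0.2,-4.9,0,0,0,4,1],
  [0.2,-4.9,0,0,0,4,1],
  [0.2,-4.9,0,0,0,4,1],
  [0.2,-4.9,0,0,0,4,1],
  [0.1,-2.4,0,0,0,2,1],
  [0,0,0,0,0,0,1],
])

```text
time_s: 15.8
eef_pos: [0.4724, 0.1138, 0.1576]
orientation: [[0.794, 0.607, -0.002], [0.607, -0.794, -0.002], [-0.003, 0.001, -1.0]]
ft_force: [1.1, -2.0, -11.4]
width: 0.0329
grasp_force: 64.2
```

Call:
servo_tool([
  [0,0,0,0,0,0,1],
  [0,0,0,0,0,0,1],
])

```text
time_s: 16.0
eef_pos: [0.4724, 0.1138, 0.1576]
orientation: [[0.794, 0.608, -0.003], [0.608, -0.794, -0.002], [-0.003, -0.0, -1.0]]
ft_force: [-0.5, -2.9, -11.2]
width: 0.0327
grasp_force: 64.2
```

Run:
```python
from h import *
s=telemetry.read_state();e=s['eef_pos'];A=np.array([.529,.1575]);v=e[:2]-A
print(e,s['ft_force'],np.hypot(*v),np.degrees(np.arctan2(v[1],v[0])),'from knob start',np.degrees(np.arctan2(.0892-.1575,.5132-.529)))
R=s['orientation'];print(np.degrees(np.arctan2(R[1,0],R[0,0])))
for c in ['top','side']:
    p,d,X=cloud(c)
    for q in ['swivel_arm','pen_caddy']:
        for r in models.cut_out(q,c)[:1]:
            Q=X[r['mask']&(d>0)];print(c,q,np.round(np.median(Q,0),3))
    m=(X[...,2]>.104)&(X[...,2]<.13);w=X[...,:2]-A;r=np.hypot(w[...,0],w[...,1]);m&=(r>.12)&(r<.188)
    B=w[m];print(c,len(B),np.degrees(np.arctan2(*np.median(B,0)[::-1])))
```

```text
[0.47238084 0.11383273 0.15760075] [ -0.47425837  -2.93313446 -11.19136684] 0.07150216764931551 -142.3589546075876 from knob start -103.0252464155961
37.411195275510536
top swivel_arm [0.444 0.087 0.113]
top pen_caddy [ 0.451 -0.219  0.048]
top 96 -141.33381413137343
side swivel_arm [0.469 0.104 0.114]
side pen_caddy [ 0.449 -0.229  0.041]
side 80 -140.86265303323853
```

Call:
servo_tool([
  [0,0,4,0,0,0,1],
  [0,0,4,0,0,0,1],
  [0,0,4,0,0,0,1],
  [0,0,3,0,0,0,1],
  [0,0,0,0,0,0,1],
  [0,0,0,0,0,0,1],
])

```text
time_s: 16.9
eef_pos: [0.4725, 0.1138, 0.1434]
orientation: [[0.794, 0.607, -0.002], [0.607, -0.794, -0.002], [-0.003, 0.0, -1.0]]
ft_force: [-3.7, -5.7, -7.0]
width: 0.0328
grasp_force: 63.6
```

Call:
servo_tool([
  [0,0,1.5,0,0,0,1],
  [0,0,0,0,0,0,1],
  [0,0,0,0,0,0,0.3],
  [0,0,0,0,0,0,-0.3],
  [0,0,0,0,0,0,-1],
  [0,0,0,0,0,0,-1],
  [0,0,0,0,0,0,-1],
  [0,0,-10,0,0,0,-1],
  [0,0,-25,0,0,0,-1],
  [0,0,-30,0,0,0,-1],
  [0,0,-30,0,0,0,-1],
  [0,0,0,0,0,0,-1],
])

```text
time_s: 18.1
eef_pos: [0.4772, 0.1152, 0.2426]
orientation: [[0.794, 0.608, 0.01], [0.608, -0.794, 0.001], [0.009, 0.005, -1.0]]
ft_force: [0.9, 0.4, 0.1]
width: 0.0857
grasp_force: 0.0
```

```bash
python3 look.py pics/w6.png pin_knob
python3 - <<'E'
from h import *
A=np.array([.529,.1575])
X=np.load('w.npy');m=(X[...,2]>.165)&(X[...,2]<.21)&(np.hypot(X[...,0]-.472,X[...,1]-.114)<.04)
print('knob top',m.sum(),X[m].mean(0),np.percentile(X[m][:,2],[5,50,95]))
p,d,Y=cloud('top');cv2.imwrite('pics/t6.png',cv2.resize(p[130:290,150:470],(800,400)))
r=models.cut_out('pen_caddy','top')[0];Q=Y[r['mask']];print(np.median(Q,0),Q.max(0))
E
```

```text
18.1 [0.4772 0.1152 0.2426] [[0.794, 0.608, 0.01], [0.608, -0.794, 0.001], [0.009, 0.005, -1.0]] [0.87172821 0.35659611 0.14903702]
pin_knob 0.94 [314.2, 226.9] [0.4752 0.1159 0.1751] [0.456 0.097 0.143] [0.49  0.131 0.177]
knob top 2420 [0.47389895 0.11484802 0.1749055 ] [0.17249596 0.17519188 0.17643667]
[ 0.45176348 -0.21845433  0.04863552] [ 0.48700007 -0.1892363   0.10940541]
```

View pics/t6.png

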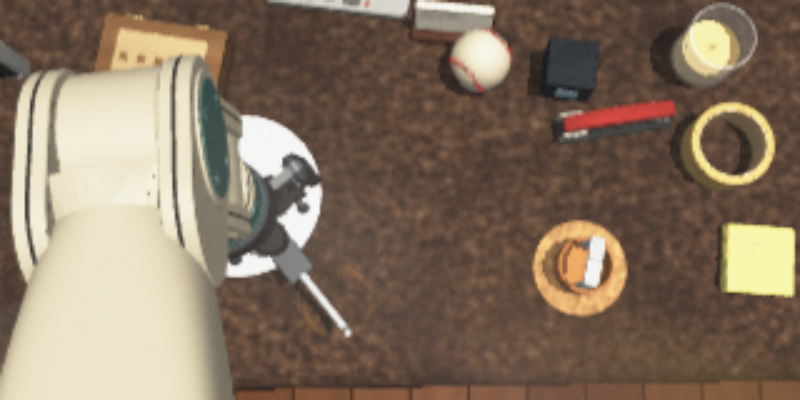

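The caddy stands on the mat around (580,268). The arm points to the front, with its tip near (347,332). The knob's top is at z = 0.175, the same as when the pin was home at the start, and the gripper is clear.

```bash
python3 -c "
from bench import hand_in
print(hand_in())"
```

```text
the job is handed in; nothing more can be done
None
```

The job is handed in, with no verdict shown: the caddy was set down upright on the cork mat, and the swivel arm is at the next hole clockwise with the pin home, going by the knob height.

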